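# Wedge a freshly glued box tight in its clamping jig

## Task

The small MDF box has just been glued and stands loose in the clamping jig. Set the thin end of the wooden wedge a few centimetres into the slot between the box and the slanted batten, flat on the board and without forcing it, let go, and then tap it in with the mallet until it stops moving forward and holds the box tight and square against the fence; firm taps, but do not crack the fresh glue joints by overdriving it. Finally lay the mallet back down on the bench, clear of the jig, and leave the other things as they are.

Things in the scene. Friction and masses are not known exactly. Their poses are not given: they have to be found in the camera images.
- jig: Fixed clamping jig: plywood board, 12 mm thick, with wooden strips on top (their tops at z = 48 mm). Origin on the bench under the board; y is the way the wedge is driven, z up. The board spans x -110..+110, y -165..+110 mm. Far fence: inner face at x = +70, y -78..+72 mm. End stop: inner face at y = +75, x -18..+82 mm. Box home: its near wall at x = -30 mm.
- slot_mouth (a point): Nominal middle of the slot's mouth (x -45, y -75 of the jig), on the board's top. The slot lies between the box and a near-side batten (y -75..+75 mm, slant 1 in 8) and narrows to +y: 26 mm wide here, 7 mm at its end when the box is home. The batten has slotted screw holes and is set anew each time by up to 4 mm in x, so where the wedge goes tight varies by some 30 mm and must be felt.
- wedge_mid (a point): Loose hardwood wedge lying on the bench, 180 mm long, 36 mm high, 10 mm thick at the thin end, 32.5 mm at the butt, about 0.12 kg. This point is its centre, 18 mm over its underside, where it is 21 mm thick. Its y runs along the flat face towards the thin end, z up; the flat face looks to +x (goes against the box), the slanted face to -x (against the batten).
- wedge_tip (a point): Centre of the wedge's thin end, 18 mm over its underside. The wedge balances 108 mm from here (72 mm from the butt): grip it there, or it may tip in the fingers.
- wedge_butt (a point): Centre of the wedge's thick end (butt), 18 mm over its underside: the face the mallet strikes (32.5 mm wide, 36 mm high).
- box_center (a point): Open MDF box, 100 (x) by 140 (y) by 55 mm high, about 0.42 kg, standing in the jig with a few mm of play. This point is its centre, 27.5 mm up. Against the fence it is at x = +20 mm of the jig, y 0 to +5 mm. The entering wedge pushes it home, up to about 10 N at the butt; taps of 12 to 20 N drive the wedge tight, over 30 N may crack the box.
- mallet_head (a point): Wooden joiner's mallet, loose, lying on its side on the bench, about 0.3 kg: head 100 mm long along its y (the two end faces strike), 56 mm along x, 46 mm high; this point is the head's centre, 23 mm over its underside. The handle leaves the head towards -x.
- mallet_grip (a point): Point on the mallet's handle 50 mm from the head's centre (22 mm clear of the head), 23 mm over the underside, where to grip it; the handle is 24 mm wide (y), 28 mm high and ends 178 mm from the head's centre.
- glue: Small white glue bottle with a nozzle, 39 mm across, 125 mm tall, standing on the bench; origin under its centre. Leave alone.
- measure: Tape measure, 37 x 74 x 64 mm, standing on the bench; origin under its centre. Leave alone.
- tape_roll: Small roll of black tape lying flat, 51 mm across, 19 mm high; origin under its centre. Leave alone.

How it is judged:
By the outcome, as a careful person would: the job done as asked, in the order asked, and still so for the second after the job is handed in, with the robot touching nothing.
It also fails if it takes over 72 s, if anything falls off the work surface, if the arm or the gripper's body presses on something with over 40 N, if the wrist force passes 120 N, or if a joint passes its speed limit or range.

## Robot

A 6-joint arm with a two-finger parallel gripper is mounted at the origin on a cart in front of the work surface, level with it; the furniture and walls round the work are solid. World frame = base frame: x ahead of the robot, y to its left, z up, the work surface at z = 0. Lengths are in m, angles in rad, forces in N, time in s.
With the tool pointing down it reaches from about 0.375 to 0.9 m from the base axis. Payload 3.1 kg.
Tool frame: the origin (TCP) lies where the fingers leave the gripper's body, on its centre line; the fingertips stand 70 mm ahead of it and the grasp point (between the pads) lies 51 mm ahead of it; z points along the fingers, y is the line along which they close (so a half turn about z gives the same grasp; the last joint's range is limited). The gripper opens to 87 mm and grips with 3 to 60 N. Pads are 19 mm wide; open, the fingers measure 117 mm over their backs; the gripper's body (75 mm by 190 mm) begins 51 mm behind the grasp point.
Start: joints at [-1.506, 0.527, 1.433, -0, 1.181, -0.178], TCP at [0.151, -0.606, 0.292] pointing down, gripper open.
Joint ranges: [-3.08, 3.08], [-0.75, 2.2], [0.22, 2.44], [-1.43, 4.57], [0, 2.65], [-2.85, 2.85]. Speed limits (rad/s): [2.79, 2.79, 3.14, 3.14, 3.14, 3.14].

## Interface

Orientations are given as a unit quaternion [x, y, z, w].
In Python, from rig import robot gives the robot as it stands.
- The arm moves only by the tool send_rows, never from a script. Its argument "deltas" is text: rows parted by semicolons, each of 7 numbers parted by spaces: the shift along the tool's x, y, z in mm, then the turn, a rotation vector about the tool's x, y, z in degrees, then the opening, from 0 (shut) to 1 (fully open). A call has 1 to 10 rows; each row shifts and turns the commanded pose from where the row before left it, along the tool's axes as they then stand; what a row does not reach is not made up. A row lasts 1/8 s, in which the tool goes at most 62.5 mm and 10.7 degrees, less where a joint would pass 70% of its speed; a pose out of reach is approached as far as the arm can. A call is refused whole if a number of a shift passes 62.5 or a number of a turn 10.7, either way. A call with a gripper value outside its range is refused whole. The fingers move at their own pace and stop on an object; "newtons" is the grip in N (left out, the last holds). Time passes only in rows, so rows that do not move let the fingers close. It gives the time, the measured TCP pose, the force, the opening and the grip force at its end, in the units of the state.
- robot.get_obs(): the state, without advancing time (a new reading comes with each control period).
- robot.camera(name): name is "side" or "top"; returns a dict with "image" (384x512x3 uint8, red, green, blue), "depth" (384x512 float32, m along the optical axis (not along the pixel's ray), 0 where there is no reading), "fovy" (degrees; the focal length in pixels is half the picture's height over the tangent of half this angle, whatever the lens; pixels are square), "cx", "cy" (the principal point, pixels), "k1" (the pictures are not rectified: a ray, as slopes to the right and down, at radius r is drawn at 1 + k1 r^2 times it, then the intrinsics apply), "rvec" (rotation vector, rad) and "tvec" (3), from world to camera coordinates, as OpenCV has them. Camera axes: x right, y down, z forward; pixel columns grow to the right and rows downward; lengths in m; the calibration is good to about 2 mm. A picture is of the moment at which its call begins.
- robot.hand_in(): hands the job in; it is judged then, once.
Trained networks look in the newest picture that a camera, given by its name, has taken for a name from the list of things; names that differ only in an ending like _2 or _b are one class to them, and where a whole thing is asked for, a point or a joint stands for the part that bears it (a point fixed in the world has none). Each returns a list of dicts, best first, with "p" (0 to 1); they miss things now and then, are a little off and sometimes report something else, mostly with a low value. They report only what shows in the picture. A call takes as long as a camera call.
- robot.find_in(camera, thing): "box" ([left, top, right, bottom] in pixels, round what is visible of it).
- robot.cut_out(camera, thing): "region" (384x512 bool, what is visible of it) and "box" ([left, top, right, bottom] in pixels, round what is visible of it).
The state is a dict: "time": time; "q": joint angles; "joint_velocities": joint speeds; "joint_torque": joint torques, N m; "position": TCP position; "tool_rot": TCP orientation; "ft_force": force on the tool from outside, world axes, zero at the start; "moment": the same for the moment, N m; "grip_width": finger opening in m; "grip_force": force on a finger pad.
Only numpy, scipy, OpenCV 4.12 (cv2) and the standard library are available. Lean on these libraries where they do the work, as an engineer would, in place of code of your own. Each camera call takes 0.05 s, during which the arm holds its last target. There are 200 camera calls.

## Working session

There is one attempt and no reset: what is moved stays moved. The work goes in short steps, Python scripts to look and compute and a tool call to move; the robot and the scene stay as the last step left them, time stands still between calls to the robot, and variables do not carry over. Pictures are saved under pics/ and viewed, at most 10 in all, crops included, and the job is handed in when it is done.

Besides the shell and the picture viewer there is one more tool, called by a JSON object that holds its "api" and its "payload". send_rows: Moves the arm, as the interface text tells. Its arguments: {"type":"object","properties":{"deltas":{"type":"string"},"newtons":{"type":"number"}},"required":["deltas"]}

```bash
mkdir -p pics; ls; cat > h.py <<'E'
import numpy as np, cv2
from scipy.spatial.transform import Rotation as R
from rig import robot
def cam(n):
    c=robot.camera(n); c['f']=192/np.tan(np.radians(c['fovy'])/2)
    c['R']=R.from_rotvec(np.ravel(c['rvec'])).as_matrix(); c['t']=np.ravel(c['tvec']); 
    c['K']=np.array([[c['f'],0,c['cx']],[0,c['f'],c['cy']],[0,0,1]]); c['D']=np.array([c['k1'],0,0,0.]); return c
def rays(c,uv):
    p=cv2.undistortPoints(np.asarray(uv,float).reshape(-1,1,2),c['K'],c['D']).reshape(-1,2)
    return np.c_[p,np.ones(len(p))]
def onz(c,uv,z):
    d=rays(c,uv)@c['R']; o=-c['R'].T@c['t']; return o+d*((z-o[2])/d[:,2])[:,None]
def cloud(c,m=None):
    m=(c['depth']>0) if m is None else m&(c['depth']>0)
    v,u=np.nonzero(m); return (rays(c,np.c_[u,v])*c['depth'][v,u][:,None]-c['t'])@c['R']
def proj(c,P):
    return cv2.projectPoints(np.asarray(P,float).reshape(-1,3),np.asarray(c['rvec'],float),c['t'],c['K'],c['D'])[0].reshape(-1,2)
def save(c,f,s=1.5): cv2.imwrite(f,cv2.resize(c['image'][:,:,::-1],None,fx=s,fy=s))
E
python3 - <<'E'
from h import *
print(robot.get_obs())
for n in('top','side'):
    c=cam(n); save(c,f'pics/{n}0.png'); print(n,-c['R'].T@c['t'],c['R'][2])
    for t in['jig','wedge_mid','box_center','mallet_head','glue','measure','tape_roll']:
        for r in robot.cut_out(n,t)[:2]:
            if r['p']<.2: continue
            P=cloud(c,r['region']); print(t,round(r['p'],2),np.round(r['box']),np.round(np.percentile(P,[3,50,97],axis=0),3).tolist() if len(P) else '')
    for t in['slot_mouth','wedge_tip','wedge_butt','mallet_grip']:
        for r in robot.find_in(n,t)[:1]: print(t,round(r['p'],2),np.round(r['box']))
E
```

```text
pics
{'time': 0.0, 'q': array([-1.50553967e+00,  5.28470249e-01,  1.43390179e+00, -9.01768733e-06,
        1.18136973e+00, -1.78472009e-01]), 'joint_velocities': array([ 6.56860016e-04, -1.27107505e-04, -4.90411595e-04,  2.78789211e-04,
       -6.98924181e-05, -1.01352778e-03]), 'joint_torque': array([ 1.16211584e-03, -4.40039527e+01, -1.76590222e+01,  6.32795342e-02,
        5.82122756e-02, -1.72785717e-04]), 'position': array([ 0.15083201, -0.60593042,  0.29126912]), 'tool_rot': array([ 9.92582945e-01,  1.21564558e-01,  5.66329082e-05, -1.07307077e-03]), 'ft_force': array([ 0.41009375,  0.37471344, -0.59181055]), 'moment': array([0.02744634, 0.00175761, 0.05397073]), 'grip_force': 0.0, 'grip_width': 0.08685608048441537}
top [ 0.36884723 -0.02898416  1.38560551] [ 0.1682113   0.00386965 -0.98574337]
jig 0.57 [201. 160. 300. 242.] [[0.462, -0.13, 0.007], [0.559, -0.046, 0.013], [0.677, 0.136, 0.051]]
wedge_mid 0.81 [348. 199. 406. 218.] [[0.529, -0.468, 0.018], [0.55, -0.405, 0.036], [0.573, -0.307, 0.041]]
box_center 0.75 [214. 173. 264. 214.] [[0.539, -0.035, 0.013], [0.594, 0.032,
[... 785 characters left out ...]
0.048]]
wedge_mid 0.69 [235. 240. 277. 294.] [[0.533, -0.475, 0.002], [0.555, -0.431, 0.031], [0.584, -0.308, 0.037]]
box_center 0.56 [226. 169. 265. 199.] [[0.543, -0.043, 0.016], [0.592, -0.033, 0.043], [0.641, 0.103, 0.067]]
mallet_head 0.76 [169. 150. 230. 174.] [[0.376, 0.236, 0.006], [0.499, 0.262, 0.031], [0.563, 0.337, 0.047]]
measure 0.69 [199. 172. 278. 222.] [[0.464, -0.137, 0.002], [0.567, -0.074, 0.012], [0.674, 0.096, 0.048]]
measure 0.68 [251. 153. 264. 171.] [[0.639, 0.198, 0.023], [0.655, 0.216, 0.047], [0.676, 0.258, 0.064]]
slot_mouth 0.79 [200. 175. 278. 222.]
wedge_tip 0.57 [235. 238. 269. 288.]
wedge_butt 0.92 [239. 238. 274. 294.]
mallet_grip 0.63 [170. 153. 231. 172.]
```

```bash
python3 - <<'E'
from h import *
c=cam('top')
im=c['image'][:,:,::-1]
a=cv2.resize(im[140:280,120:420],None,fx=2.65,fy=2.65,interpolation=cv2.INTER_CUBIC)
cv2.imwrite('pics/topc.png',a)
# wedge
def rect(t,zlo,zhi,m=None):
    r=robot.cut_out('top',t)[0]['region']
    r=cv2.dilate(r.astype(np.uint8),np.ones((3,3)))>0
    P=cloud(c,r); P=P[(P[:,2]>zlo)&(P[:,2]<zhi)]
    return P
for t,zl,zh in[('wedge_mid',.028,.045),('mallet_head',.03,.06),('box_center',.05,.08)]:
    P=rect(t,zl,zh); b=cv2.minAreaRect((P[:,:2]*1000).astype(np.float32)); print(t,len(P),b,np.round(cv2.boxPoints(b)).tolist())
# jig board outline: z 8..16
P=cloud(c); m=(abs(P[:,0]-.56)<.17)&(abs(P[:,1])<.22)
for zl,zh in((.007,.017),(.042,.056)):
    Q=P[m&(P[:,2]>zl)&(P[:,2]<zh)]; b=cv2.minAreaRect((Q[:,:2]*1000).astype(np.float32)); print(zl,len(Q),b,np.round(cv2.boxPoints(b)).tolist())
E
```

```text
wedge_mid 430 ((553.1229248046875, -383.7506408691406), (30.58598518371582, 180.02630615234375), 8.052345275878906) [[525.0, -297.0], [551.0, -475.0], [581.0, -471.0], [556.0, -292.0]]
mallet_head 1080 ((460.6966552734375, 276.5638427734375), (209.39453125, 100.94339752197266), 21.075592041015625) [[345.0, 286.0], [381.0, 192.0], [577.0, 267.0], [540.0, 361.0]]
box_center 384 ((591.2244873046875, 33.209922790527344), (144.80320739746094, 116.09996795654297), 86.40826416015625) [[529.0, -35.0], [645.0, -43.0], [654.0, 102.0], [538.0, 109.0]]
0.007 3960 ((560.349609375, 1.1672210693359375), (339.8256530761719, 436.6029052734375), 0.18960566818714142) [[390.0, 219.0], [391.0, -218.0], [731.0, -217.0], [730.0, 220.0]]
0.042 1272 ((593.0548706054688, 9.40631103515625), (234.14190673828125, 390.3160705566406), 10.447747230529785) [[443.0, 180.0], [513.0, -204.0], [744.0, -161.0], [673.0, 223.0]]
```

View pics/topc.png

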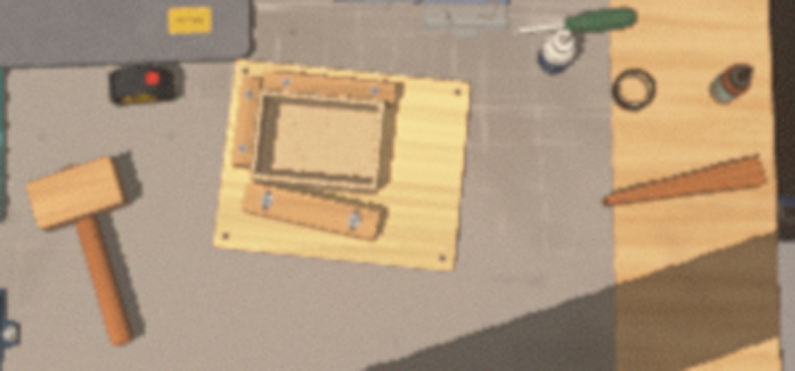

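View pics/side0.png

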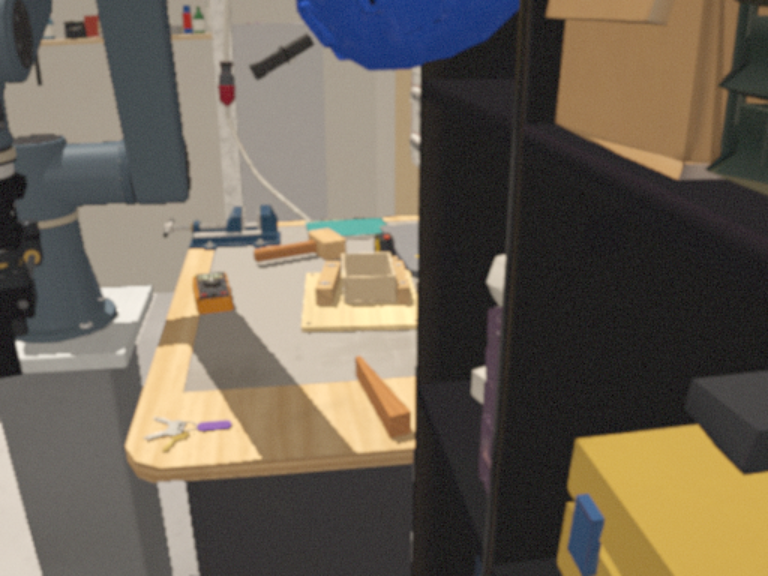

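The top view shows the jig left of centre, with its slot at the lower (near) side of the box. The mallet is at crop (76,192) with its handle end at (120,340). The wedge has its tip at (605,201) and butt at (765,170). I'll fit poses by silhouette.

```bash
cat >> h.py <<'E'
from scipy.optimize import minimize
def box(x0,x1,y0,y1,z0,z1): return np.array([[x,y,z] for x in(x0,x1) for y in(y0,y1) for z in(z0,z1)],float)/1000
def wedge(): return np.array([[x,y,z] for (x,y) in((0,90),(-10,90),(0,-90),(-32.5,-90)) for z in(0,36)],float)/1000+[.0105,0,0]
MODEL={'wedge_mid':[wedge()],'mallet_head':[box(-28,28,-50,50,0,46),box(-178,-28,-12,12,9,37)],
 'jig':[box(-110,110,-165,110,0,12)],'box_center':[box(-50,50,-70,70,0,55)]}
def W(P,p,z=0):
    c,s=np.cos(p[2]),np.sin(p[2]); return np.c_[P[:,0]*c-P[:,1]*s+p[0],P[:,0]*s+P[:,1]*c+p[1],P[:,2]+z]
def sil(c,parts,p,z=0,S=4):
    m=np.zeros((384*S,512*S),np.uint8)
    for q in parts:
        h=cv2.convexHull(((proj(c,W(q,p,z))+.5)*S*16).astype(np.int32)); cv2.fillConvexPoly(m,h,255,shift=4)
    return cv2.resize(m,(512,384),interpolation=cv2.INTER_AREA)/255.
def fit(views,parts,p0,z=0):
    def cost(p):
        e=0
        for c,m in views:
            s=sil(c,parts,p,z); e+=abs(s-m).sum()/m.sum()
        return e
    st=np.array([[0,0,0],[.008,0,0],[0,.008,0],[0,0,.08]])
    for sc in(1,.3):
        r=minimize(cost,p0,method='Nelder-Mead',options=dict(initial_simplex=p0+st*sc,xatol=1e-4,fatol=1e-4)); p0=r.x
    return r.x,r.fun
E
cat > f1.py <<'E'
from h import *
C={n:cam(n) for n in('top','side')}
M={}
for n in C:
    for t in MODEL: M[n,t]=robot.cut_out(n,t)[0]['region'].astype(float)
g={'wedge_mid':[.553,-.384,.2],'mallet_head':[.515,.285,.29],'jig':[.56,-.01,-.09],'box_center':[.59,.03,-.09]}
for t in MODEL:
    z=.012 if t=='box_center' else 0
    for ns in(['top'],['side'],['top','side']):
        if t=='jig' and 'side' in ns: continue
        v=[]
        for n in ns:
            m=M[n,t]
            if t=='jig':
                m=((M[n,'jig']+M[n,'box_center'])>0).astype(np.uint8)
                h=cv2.convexHull(cv2.findNonZero(m)); m=cv2.fillConvexPoly(m*0,h,1).astype(float)
            v.append((C[n],m))
        P=MODEL[t]
        if t=='jig': P=[np.vstack([P[0],box(70,90,-78,72,12,48),box(-18,82,75,95,12,48)])]
        p,f=fit(v,P,np.array(g[t]),z); print(t,ns,np.round(p[:2]*1000,1),round(np.degrees(p[2]),2),round(f,3))
        if ns==['top']: g['r'+t]=p
c=C['top']; im=np.ascontiguousarray(cv2.resize(c['image'][:,:,::-1][140:280,120:420],None,fx=2.65,fy=2.65,interpolation=cv2.INTER_CUBIC))
for t in MODEL:
    for q in MODEL[t]:
        w=W(q,g['r'+t],.012 if t=='box_center' else 0)
        for zz in sorted(set(w[:,2])):
            k=proj(c,w[abs(w[:,2]-zz)<1e-6]); cv2.polylines(im,[cv2.convexHull(((k-[120,140]+.5)*2.65).astype(np.int32))],True,(0,0,255) if zz>.02 else (255,0,0),1)
cv2.imwrite('pics/fit.png',im)
E
python3 f1.py
```

```text
wedge_mid ['top'] [ 549.5 -384.1] 15.62 0.09
wedge_mid ['side'] [ 552.6 -383.4] 15.31 0.05
wedge_mid ['top', 'side'] [ 550.7 -385. ] 15.77 0.238
mallet_head ['top'] [529.7 304. ] 19.51 0.087
mallet_head ['side'] [529.2 306.1] 18.96 0.224
mallet_head ['top', 'side'] [529.8 304.2] 19.77 0.319
jig ['top'] [573.2  31.3] -4.95 0.021
box_center ['top'] [589.5  32.6] -4.77 0.035
box_center ['side'] [593.7  37.7] -4.66 0.06
box_center ['top', 'side'] [591.1  32.5] -5.01 0.132
```

View pics/fit.png

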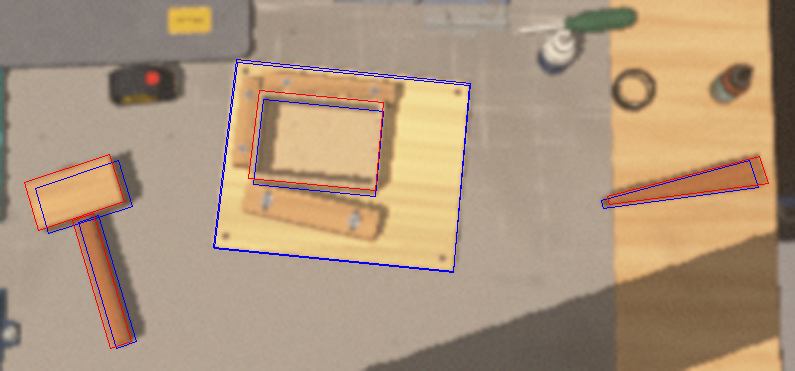

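The fits agree with the picture: wedge at (551,-384.5) mm with yaw 15.6°, mallet at (530,304) with 19.6°, jig at (573,31) with -4.95°, and the box about 3 mm off the fence. Next I'll check the obstacle (shelf) at the right.

```bash
cat >> h.py <<'E'
def go(x,y,z,phi,steps=None):
    """remaining: tool-frame shift (mm) at current attitude and turn (deg about tool z)"""
    o=robot.get_obs(); T=R.from_quat(o['tool_rot']); v=T.inv().apply(np.array([x,y,z])-np.array(o['position']))*1000
    X=T.as_matrix()[:,0]; ph=np.degrees(np.arctan2(X[1],X[0])); d=(phi-ph+180)%360-180
    F=lambda a:np.array([[np.cos(a),np.sin(a),0],[np.sin(a),-np.cos(a),0],[0,0,-1.]])
    v2=F(np.radians(phi)).T@(np.array([x,y,z])-np.array(o['position']))*1000
    print('phi',round(ph,2),'turn tool z',round(-d,2),'shift now',v.round(1),'shift after turn',v2.round(1),'tilt err', (T.as_matrix()[:,2]*1000).round(1))
E
python3 - <<'E'
from h import *
for n in('top','side'):
    P=cloud(cam(n)); m=(P[:,2]>.06)&(P[:,0]>.25)&(P[:,0]<1)&(P[:,1]<-.15)&(P[:,1]>-1.0)&(P[:,2]<.8)
    Q=P[m]
    H,xe,ye=np.histogram2d(Q[:,0],Q[:,1],bins=[np.arange(.25,1.01,.05),np.arange(-1,-.149,.05)])
    print(n);print('y',ye.round(2)[:-1]); 
    for i in range(len(H)): print(round(xe[i],2),H[i].astype(int))
go(.5547,-.4022,.16,102)
E
```

```text
top
y [-1.   -0.95 -0.9  -0.85 -0.8  -0.75 -0.7  -0.65 -0.6  -0.55 -0.5  -0.45
 -0.4  -0.35 -0.3  -0.25 -0.2 ]
0.25 [   0    0    0    0    0    0    0    0    0    0    0    0    0   37
  318 1416 1322]
0.3 [0 0 0 0 0 0 0 0 0 0 0 0 0 0 0 0 0]
0.35 [0 0 0 0 0 0 0 0 0 0 0 0 0 0 0 0 0]
0.4 [ 0  0  0  0  0  0  0  0  0  0 22  0  0  0  0  0  0]
0.45 [  0   0   0   0   0   0   0   0   0   0 507 447   0   0   0   0   0]
0.5 [  0   0   0   0   0   0   0   0   0   0 480 833 199   0   0   0   0]
0.55 [  0   0   0   0   0   0   0   2  89 298 417 899 253   0   0   0   0]
0.6 [  0   0   0   0   0   0   0   0   0 426 211 897  17   0   0   0   0]
0.65 [  0   0   0   0   0   0   0   0   0 454  94  96   0   0   9  89   0]
0.7 [   0    0    0    0    0    0    0    0    0 1237    0    0  994  506
  529  944  130]
0.75 [   0    0    0    0    0    0    0    0    0 1658    0    0 1812 2137
 2543 2799 1201]
0.8 [   0    0    0    0    0    0    0    0    0 1665    0    0  355  638
   75  501 1423]
0.85 [   0    0    0    0    0    0    0    0    0 1698    0    0    0    0
    0  109  444]
0.9 [   0    0 
[... 699 characters left out ...]
  0
    0    0    0]
0.6 [ 1876  2711 10954     2    58   124   339  1388  6296     0     0     0
     0     0     0     0     0]
0.65 [1961 1794 6431    1    0    0    0   15 1902    0    0    0    0    0
    0    0    0]
0.7 [ 719 2206 4406    0    0    0    0    0    0    0    0    0    0    0
    0    0    0]
0.75 [   0    0 1260    0    0    0    0    0    0    0    0    0    0    0
    0    0    0]
0.8 [0 0 0 0 0 0 0 0 0 0 0 0 0 0 0 0 0]
0.85 [0 0 0 0 0 0 0 0 0 0 0 0 0 0 0 0 0]
0.9 [0 0 0 0 0 0 0 0 0 0 0 0 0 0 0 0 0]
0.95 [0 0 0 0 0 0 0 0 0 0 0 0 0 0 0 0 0]
phi 13.97 turn tool z -88.03 shift now [ 441.2 -100.8  132.3] shift after turn [115.9 437.4 132.2] tilt err [    0.     0. -1000.]
```

```bash
python3 - <<'E'
from h import *
P=np.vstack([cloud(cam(n)) for n in('top','side')])
for x0 in np.arange(.4,.75,.1):
  for y0 in np.arange(-.7,-.25,.1):
    Q=P[(P[:,0]>x0)&(P[:,0]<x0+.1)&(P[:,1]>y0)&(P[:,1]<y0+.1)&(P[:,2]>.06)&(P[:,2]<1.2)]
    if len(Q)>5: print(round(x0,2),round(y0,2),len(Q),np.percentile(Q[:,2],[1,10,50,99]).round(2))
E
```

```text
0.4 -0.7 153 [0.53 0.53 0.54 0.55]
0.4 -0.6 825 [0.5  0.51 0.53 0.55]
0.4 -0.5 991 [0.49 0.57 0.57 0.58]
0.5 -0.7 3294 [0.11 0.13 0.52 0.55]
0.5 -0.6 5339 [0.07 0.13 0.34 0.52]
0.5 -0.5 2659 [0.54 0.58 0.59 0.61]
0.5 -0.4 455 [0.55 0.57 0.59 0.61]
0.6 -0.7 1740 [0.13 0.13 0.29 0.55]
0.6 -0.6 9079 [0.08 0.15 0.31 0.53]
0.6 -0.5 1299 [0.06 0.59 0.61 0.68]
0.6 -0.4 17 [0.59 0.6  0.61 0.62]
0.6 -0.3 98 [0.06 0.07 0.07 0.12]
0.7 -0.6 2910 [0.07 0.13 0.32 0.51]
0.7 -0.4 5443 [0.16 0.19 0.51 0.69]
0.7 -0.3 6815 [0.16 0.17 0.55 0.74]
```

```bash
python3 - <<'E'
from h import *
for n in('top',):
    P=cloud(cam(n))
    Q=P[(P[:,0]>.62)&(P[:,0]<.74)&(P[:,1]>-.5)&(P[:,1]<-.39)&(P[:,2]>.012)&(P[:,2]<.3)]
    print(n,len(Q)); 
    for zl in np.arange(.01,.13,.02):
        q=Q[(Q[:,2]>zl)&(Q[:,2]<=zl+.02)]
        if len(q): print(zl.round(2),len(q),q.min(0).round(3),q.max(0).round(3))
E
```

```text
top 159
0.01 21 [ 0.648 -0.445  0.012] [ 0.677 -0.423  0.03 ]
0.03 25 [ 0.649 -0.445  0.032] [ 0.674 -0.422  0.049]
0.05 61 [ 0.647 -0.455  0.051] [ 0.682 -0.422  0.07 ]
0.07 35 [ 0.654 -0.448  0.072] [ 0.677 -0.429  0.09 ]
0.09 17 [ 0.66  -0.445  0.09 ] [ 0.669 -0.433  0.102]
```

{"api": "send_rows", "payload": {"deltas": "40 -30 10 0 0 -9.8 1; 40 -30 10 0 0 -9.8 1; 40 -30 10 0 0 -9.8 1; 0 0 10 0 0 -9.8 1; 0 0 10 0 0 -9.8 1; 0 0 10 0 0 -9.8 1; 0 0 10 0 0 -9.8 1; 0 0 10 0 0 -9.8 1; 0 0 10 0 0 -9.7 1", "newtons": 20}}

```text
time: 3.28
position: [0.2238, -0.4773, 0.2021]
tool_rot: [0.627, 0.779, -0.0, 0.0]
ft_force: [-0.7, 0.4, -0.7]
grip_width: 0.0869
grip_force: 0.0
```

```bash
python3 -c "
from h import *
go(.552,-.3905,.075,102)"
```

```text
phi 102.39 turn tool z 0.39 shift now [ 14.4 339.2 127.1] shift after turn [ 16.6 339.1 127.1] tilt err [ 1.e-01 -5.e-01 -1.e+03]
```

{"api": "send_rows", "payload": {"deltas": "2.4 48.5 8 0 0 0.4 1; 2.4 48.5 8 0 0 0 1; 2.4 48.5 8 0 0 0 1; 2.4 48.5 8 0 0 0 1; 2.4 48.5 8 0 0 0 1; 2.4 48.5 8 0 0 0 1; 2.2 48.1 8 0 0 0 1; 0 0 25 0 0 0 1;0 0 20 0 0 0 1;0 0 0 0 0 0 1"}}

```text
time: 4.53
position: [0.5508, -0.391, 0.099]
tool_rot: [0.632, 0.775, 0.0, -0.003]
ft_force: [0.4, 0.5, 0.1]
grip_width: 0.087
grip_force: 0.0
```

```bash
python3 -c "
from h import *
go(.552,-.3905,.075,102)
c=cam('top'); cv2.imwrite('pics/g.png',cv2.resize(c['image'][140:280,290:430,::-1],None,fx=4,fy=4))"
```

```text
phi 101.63 turn tool z -0.37 shift now [ 0.2  1.3 24. ] shift after turn [ 0.3  1.3 24. ] tilt err [   -3.7     3.5 -1000. ]
```

View pics/g.png

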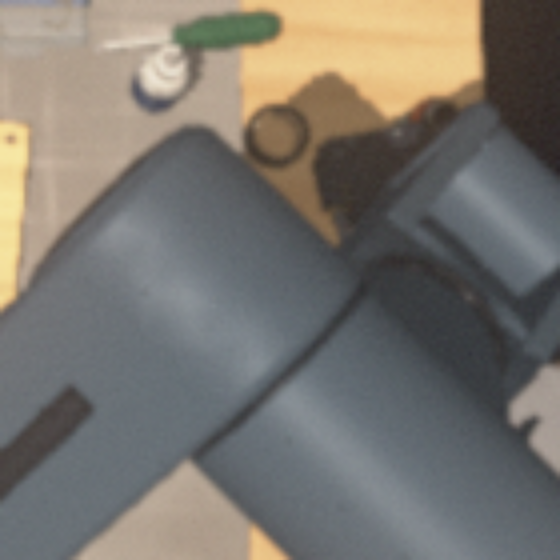

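The arm covers the wedge in this view. The amber bottle at about (435,105) lies just clear of the gripper. I'll descend and close.

{"api": "send_rows", "payload": {"deltas": "0 1 12 0 0 -0.4 1; 0 0.3 12 0 0 0 1; 0 0 0 0 0 0 1; 0 0 0 0 0 0 0.1; 0 0 0 0 0 0 0.1; 0 0 0 0 0 0 0.1;0 0 0 0 0 0 0.1;0 0 0 0 0 0 0.1", "newtons": 25}}

```text
time: 5.58
position: [0.5537, -0.3916, 0.0773]
tool_rot: [0.629, 0.778, -0.0, 0.0]
ft_force: [-0.0, 0.6, 0.4]
grip_width: 0.0448
grip_force: 0.0
```

{"api": "send_rows", "payload": {"deltas": "0 0 0 0 0 0 0;0 0 0 0 0 0 0;0 0 0 0 0 0 0; 0 0 0 0 0 0 0;0 0 0 0 0 0 0;0 0 0 0 0 0 0"}}

```text
time: 6.32
position: [0.5537, -0.3916, 0.0772]
tool_rot: [0.629, 0.778, 0.0, 0.0]
ft_force: [0.6, -0.1, 0.3]
grip_width: 0.0224
grip_force: 25.0
```

```bash
cat >> h.py <<'E'
J=np.array([.5732,.0313,np.radians(-4.95)])
def rect(c,z,x0,x1,y0,y1,s):
    """jig-frame picture at height z: columns = jig y, rows = -jig x, s px per mm"""
    ys=np.arange(y0,y1,1/s); xs=np.arange(x1,x0,-1/s); Y,X=np.meshgrid(ys,xs)
    p=proj(c,W(np.c_[X.ravel(),Y.ravel(),X.ravel()*0]/1000,J,z)).astype(np.float32).reshape(*X.shape,2)
    return cv2.remap(c['image'][:,:,::-1],p[...,0],p[...,1],cv2.INTER_CUBIC)
E
python3 - <<'E'
from h import *
c=cam('top')
im=rect(c,.048,-100,100,-170,100,2.9)
cv2.imwrite('pics/rect.png',im)
E
```

```text
(no output)
```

View pics/rect.png

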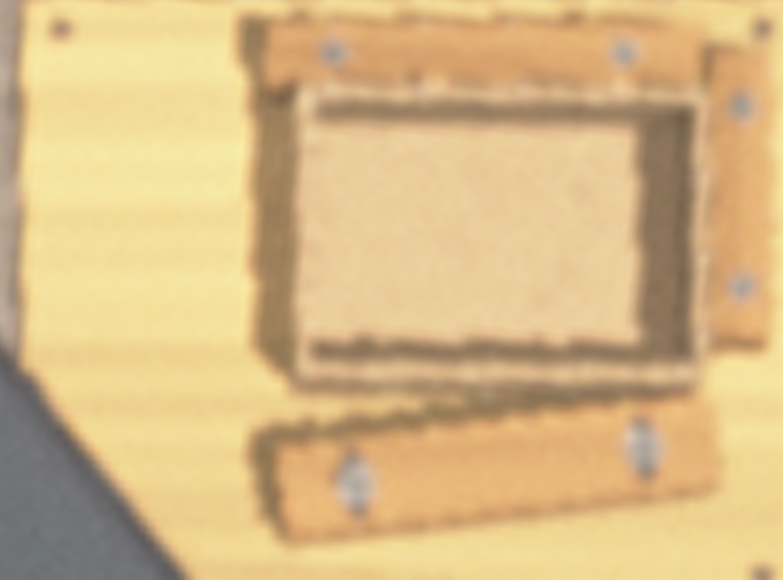

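{"api": "send_rows", "payload": {"deltas": "0 0 -20 0 0 0 0;0 0 -20 0 0 0 0;0 0 -20 0 0 0 0; 0 -20 -10 0 0 7 0; 0 -20 0 0 0 7 0; 0 0 0 0 0 6.5 0"}}

```text
time: 7.12
position: [0.5129, -0.3978, 0.1491]
tool_rot: [0.759, 0.651, -0.0, 0.0]
ft_force: [0.1, 0.4, -0.9]
grip_width: 0.0226
grip_force: 24.9
```

The slot is visible. The batten's inner edge runs from about (272,437) to (712,400), which puts it near jig x -52 at the mouth, and the box is near the fence. Next I'll check the wedge in the hand.

```bash
cat > f2.py <<'E'
from h import *
o=robot.get_obs(); print(o['position'])
for n in('top','side'):
    c=cam(n)
    for r in robot.cut_out(n,'wedge_mid')[:2]: print(n,round(r['p'],2),np.round(r['box']),r['region'].sum())
c=cam('side'); r=robot.cut_out('side','wedge_mid')[0]['region'].astype(float)
b=[int(v) for v in robot.cut_out('side','wedge_mid')[0]['box']]
p,f=fit([(c,r)],MODEL['wedge_mid'],np.array([o['position'][0],o['position'][1]+.008,np.radians(-5)]),o['position'][2]-.0772)
print(p[:2]*1000,np.degrees(p[2]),f)
y0,x0=max(b[1]-40,0),max(b[0]-40,0)
cv2.imwrite('pics/hand.png',cv2.resize(c['image'][y0:y0+150,x0:x0+200,::-1],None,fx=4,fy=4,interpolation=cv2.INTER_CUBIC))
E
python3 f2.py
```

```text
[ 0.51293909 -0.39782471  0.14911847]
side 0.73 [221. 213. 242. 267.] 612
[ 515.69748907 -390.29351213] -4.688605868953567 0.1171360852033121
```

View pics/hand.png

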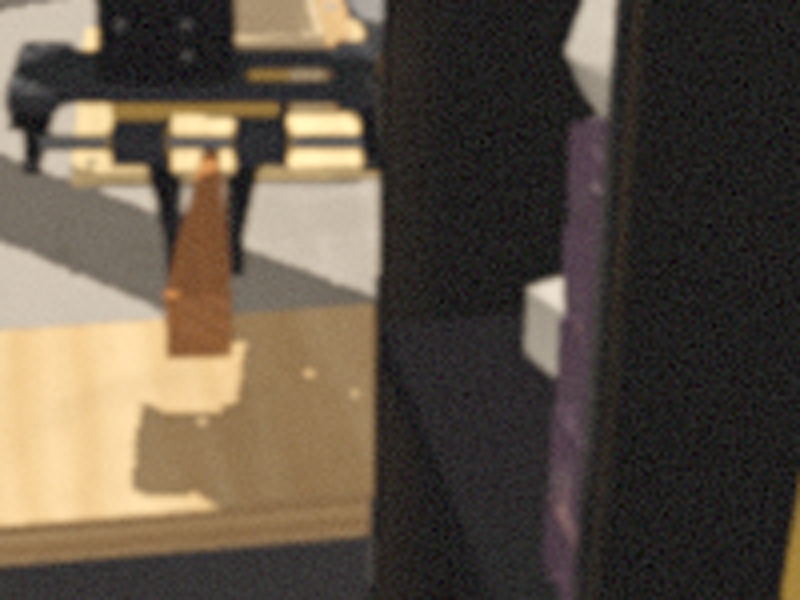

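```bash
python3 -c "
from h import *
go(.5102,-.1616,.0915,81.4)"
```

```text
phi 81.65 turn tool z 0.25 shift now [232.8 -38.6  56. ] shift after turn [232.6 -39.5  56.1] tilt err [ 4.e-01 -4.e-01 -1.e+03]
```

{"api": "send_rows", "payload": {"deltas": "46.5 -7.9 4 0 0 0.2 0;46.5 -7.9 4 0 0 0 0;46.5 -7.9 4 0 0 0 0;46.5 -7.9 4 0 0 0 0;46.5 -7.9 4 0 0 0 0;0 0 12 0 0 0 0;0 0 12 0 0 0 0;0 0 12 0 0 0 0;0 0 0 0 0 0 0"}}

```text
time: 8.6
position: [0.5095, -0.1627, 0.09]
tool_rot: [0.759, 0.651, -0.0, -0.001]
ft_force: [0.3, -0.0, -1.4]
grip_width: 0.023
grip_force: 25.0
```

```bash
python3 -c "
from h import *
go(.5102,-.1616,.0915,81.4);go(.5154,-.1018,.0915,81.4);print(robot.get_obs()['ft_force'])
c=cam('top'); print([ (r['p'],r['box'],r['region'].sum()) for r in robot.cut_out('top','wedge_mid')[:1]])
cv2.imwrite('pics/pre.png',np.hstack([rect(c,.048,-100,50,-200,0,2.5),cv2.resize(cam('side')['image'][150:250,180:280,::-1],(300,375))]))"
```

```text
phi 81.28 turn tool z -0.12 shift now [ 1.1  0.5 -1.5] shift after turn [ 1.1  0.5 -1.5] tilt err [-1.6e+00  9.0e-01 -1.0e+03]
phi 81.28 turn tool z -0.12 shift now [61.  -3.4 -1.5] shift after turn [61.1 -3.3 -1.5] tilt err [-1.6e+00  9.0e-01 -1.0e+03]
[ 0.25067013 -0.04039193 -1.4101616 ]
[]
```

View pics/pre.png

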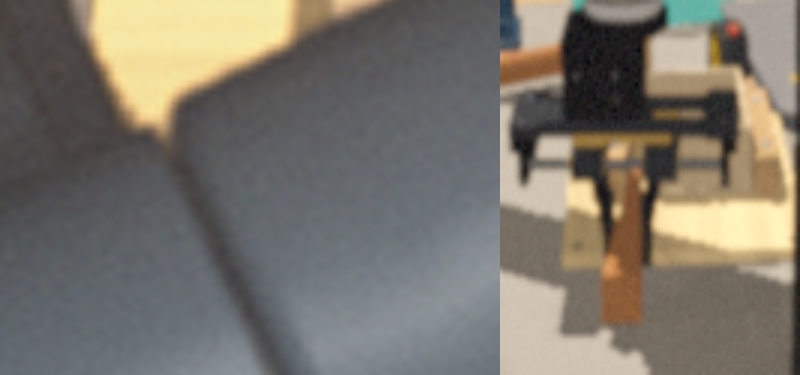

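{"api": "send_rows", "payload": {"deltas": "10 -0.8 -1.5 0 0 0 0;10 -0.6 0 0 0 0 0;10 -0.6 0 0 0 0 0;6 -0.3 0 0 0 0 0;5 -0.3 0 0 0 0 0;0 0 0 0 0 0 0"}}

```text
time: 9.5
position: [0.5134, -0.1204, 0.0928]
tool_rot: [0.758, 0.652, -0.0, -0.0]
ft_force: [-0.1, 0.2, -1.2]
grip_width: 0.0228
grip_force: 25.0
```

{"api": "send_rows", "payload": {"deltas": "5 -0.2 0 0 0 0 0;5 -0.2 0 0 0 0 0;5 -0.2 0 0 0 0 0;0 0 0 0 0 0 0"}}

```text
time: 10.0
position: [0.515, -0.1055, 0.0927]
tool_rot: [0.758, 0.652, -0.0, -0.0]
ft_force: [-0.1, -1.4, -0.8]
grip_width: 0.0225
grip_force: 25.0
```

{"api": "send_rows", "payload": {"deltas": "0 0 1.5 0 0 0 0;0 0 1.5 0 0 0 0;0 0 0 0 0 0 0"}}

```text
time: 10.38
position: [0.515, -0.106, 0.0896]
tool_rot: [0.758, 0.652, -0.0, -0.0]
ft_force: [-0.0, -0.2, -1.3]
grip_width: 0.0225
grip_force: 25.0
```

{"api": "send_rows", "payload": {"deltas": "0 0 0.7 0 0 0 0;0 0 0 0 0 0 0.65;0 0 0 0 0 0 0.65;0 0 0 0 0 0 0.65;0 0 0 0 0 0 0.65;0 0 -20 0 0 0 0.65;0 0 -35 0 0 0 0.65;0 0 -35 0 0 0 0.65;0 0 0 0 0 0 1"}}

```text
time: 11.5
position: [0.5166, -0.1065, 0.1815]
tool_rot: [0.758, 0.652, 0.001, 0.003]
ft_force: [0.4, -0.4, -0.5]
grip_width: 0.0607
grip_force: 0.0
```

```bash
cat > f3.py <<'E'
from h import *
c=cam('side'); q=robot.cut_out('side','wedge_mid')
print([(round(r['p'],2),np.round(r['box']),r['region'].sum()) for r in q[:2]])
cv2.imwrite('pics/put.png',cv2.resize(c['image'][140:240,180:290,::-1],None,fx=5,fy=5,interpolation=cv2.INTER_CUBIC))
E
python3 f3.py; python3 -c "
from h import *
go(.4825,.287,.2,19.5)"
```

```text
[(0.62, array([214., 187., 230., 228.]), np.int64(394))]
phi 81.38 turn tool z 61.88 shift now [383.5 -90.9 -21. ] shift after turn [ 100.6 -381.1  -21. ] tilt err [ 1.e-01 -1.e-01 -1.e+03]
```

View pics/put.png

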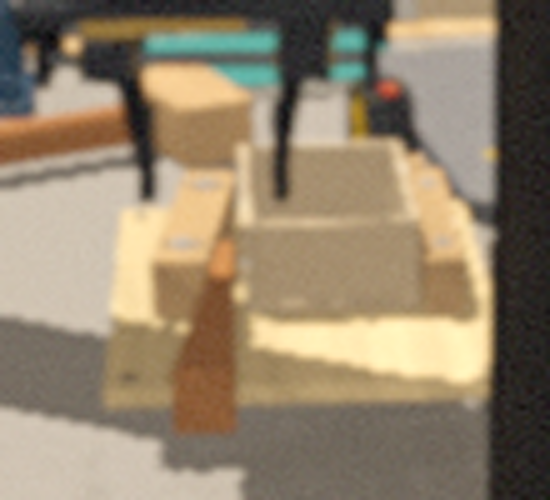

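The wedge lies flat in the slot mouth, with its tip at about (220,250) and its butt overhanging the board at (205,405). Now the mallet.

{"api": "send_rows", "payload": {"deltas": "0 0 -4 0 0 10.3 1;0 0 -4 0 0 10.3 1;0 0 -4 0 0 10.3 1;0 0 -4 0 0 10.3 1;0 0 -4 0 0 10.3 1;0 0 0 0 0 10.3 1;14.4 -54.4 0 0 0 0 1;14.4 -54.4 0 0 0 0 1;14.4 -54.4 0 0 0 0 1;14.4 -54.4 0 0 0 0 1"}}

```text
time: 12.85
position: [0.4954, 0.12, 0.1974]
tool_rot: [0.986, 0.17, -0.002, -0.0]
ft_force: [0.8, 0.0, -0.8]
grip_width: 0.0872
grip_force: 0.0
```

{"api": "send_rows", "payload": {"deltas": "14.4 -54.4 0 0 0 0 1;14.4 -54.4 0 0 0 0 1;14.4 -54.4 0 0 0 0 1;0 0 40 0 0 0 1;0 0 40 0 0 0 1;0 0 0 0 0 0 1"}}

```text
time: 13.6
position: [0.4794, 0.2858, 0.115]
tool_rot: [0.985, 0.17, -0.005, 0.001]
ft_force: [0.3, -0.1, 0.1]
grip_width: 0.0872
grip_force: 0.0
```

```bash
python3 -c "
from h import *
go(.4827,.2875,.075,19.5)"
```

```text
phi 19.59 turn tool z 0.09 shift now [ 4.1 -0.5 39.9] shift after turn [ 3.7 -0.5 40. ] tilt err [  -9.9   -3.5 -999.9]
```

{"api": "send_rows", "payload": {"deltas": "3 0 14 0 0 0 1;0 0 13 0 0 0 1;0 0 13 0 0 0 1;0 0 0 0 0 0 1;0 0 0 0 0 0 0;0 0 0 0 0 0 0;0 0 0 0 0 0 0;0 0 0 0 0 0 0;0 0 0 0 0 0 0;0 0 0 0 0 0 0", "newtons": 60}}

```text
time: 14.85
position: [0.4854, 0.2877, 0.0791]
tool_rot: [0.985, 0.17, 0.0, -0.0]
ft_force: [0.0, -0.2, -0.2]
grip_width: 0.0351
grip_force: 0.0
```

{"api": "send_rows", "payload": {"deltas": "0 0 0 0 0 0 0;0 0 0 0 0 0 0;0 0 0 0 0 0 0;0 0 0 0 0 0 0"}}

```text
time: 15.35
position: [0.4853, 0.2876, 0.079]
tool_rot: [0.985, 0.17, -0.0, 0.0]
ft_force: [-0.0, -1.3, 0.3]
grip_width: 0.0234
grip_force: 59.9
```

{"api": "send_rows", "payload": {"deltas": "0 0 -25 0 0 0 0;0 0 -35 0 0 0 0;0 0 -40 0 0 0 0;0 0 0 0 0 6.2 0;0 0 0 0 0 6.2 0;0 0 0 0 0 6.2 0;0 0 0 0 0 5.9 0;0 0 0 0 0 0 0"}}

```text
time: 16.35
position: [0.4847, 0.2876, 0.1784]
tool_rot: [0.999, -0.042, -0.001, 0.0]
ft_force: [-0.3, 0.2, -3.4]
grip_width: 0.0236
grip_force: 59.9
```

```bash
python3 -c "
from h import *
go(.4574,-.2628,.094,-4.95)"
```

```text
phi -4.87 turn tool z 0.08 shift now [ 19.7 550.6  84.7] shift after turn [ 20.3 550.7  84.4] tilt err [-1.9e+00 -4.0e-01 -1.0e+03]
```

{"api": "send_rows", "payload": {"deltas": "2 55 0 0 0 0 0;2 55 0 0 0 0 0;2 55 0 0 0 0 0;2 55 0 0 0 0 0;2 55 0 0 0 0 0;2 55 0 0 0 0 0;2 55 0 0 0 0 0;2 55 0 0 0 0 0;2 55 0 0 0 0 0;2 55 0 0 0 0 0"}}

```text
time: 17.6
position: [0.4575, -0.2637, 0.1789]
tool_rot: [0.999, -0.042, -0.0, -0.0]
ft_force: [0.6, -0.1, -3.0]
grip_width: 0.0233
grip_force: 59.9
```

{"api": "send_rows", "payload": {"deltas": "0 0 20 0 0 0 0;0 0 22 0 0 0 0;0 0 22 0 0 0 0;0 0 20 0 0 0 0;0 0 0 0 0 0 0;0 0 0 0 0 0 0"}}

```text
time: 18.35
position: [0.4582, -0.2622, 0.0954]
tool_rot: [0.999, -0.043, 0.0, 0.0]
ft_force: [0.2, 0.3, -2.2]
grip_width: 0.0235
grip_force: 59.9
```

```bash
cat > f4.py <<'E'
from h import *
go(.4574,-.2628,.094,-4.95); o=robot.get_obs(); print(o['ft_force'].round(2),o['moment'].round(2))
c=cam('side')
im=np.ascontiguousarray(c['image'][140:290,140:290,::-1])
cv2.imwrite('pics/strike.png',cv2.resize(im,None,fx=4,fy=4,interpolation=cv2.INTER_CUBIC))
c=cam('top'); cv2.imwrite('pics/strike_top.png',rect(c,.048,-110,90,-270,0,2.5))
E
python3 f4.py
```

```text
phi -4.89 turn tool z 0.06 shift now [-0.8  0.7  1.4] shift after turn [-0.8  0.7  1.4] tilt err [ 4.e-01 -3.e-01 -1.e+03]
[ 0.22  0.29 -2.21] [ 0.04  0.15 -0.01]
```

View pics/strike.png

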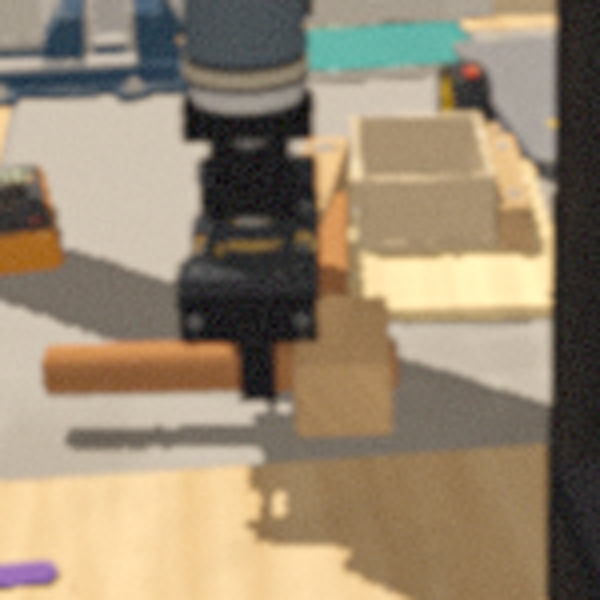

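The mallet head at about (345,370) is lined up behind the wedge at (335,245). I'll advance gently.

{"api": "send_rows", "payload": {"deltas": "0 -7 0 0 0 0 0;0 -7 0 0 0 0 0;0 -6 0 0 0 0 0;0 -5 0 0 0 0 0;0 -4 0 0 0 0 0;0 -4 0 0 0 0 0;0 -4 0 0 0 0 0"}}

```text
time: 19.32
position: [0.4613, -0.2252, 0.0951]
tool_rot: [0.999, -0.043, 0.0, 0.0]
ft_force: [0.2, -1.4, -3.1]
grip_width: 0.0234
grip_force: 59.9
```

{"api": "send_rows", "payload": {"deltas": "0 -5 0 0 0 0 0;0 -5 0 0 0 0 0;0 -5 0 0 0 0 0;0 -5 0 0 0 0 0"}}

```text
time: 19.82
position: [0.463, -0.2049, 0.0951]
tool_rot: [0.999, -0.043, 0.0, 0.0]
ft_force: [0.9, 0.2, -2.1]
grip_width: 0.0234
grip_force: 59.9
```

{"api": "send_rows", "payload": {"deltas": "0 -5 0 0 0 0 0;0 -5 0 0 0 0 0"}}

```text
time: 20.08
position: [0.4638, -0.195, 0.0951]
tool_rot: [0.999, -0.043, 0.0, 0.0]
ft_force: [0.1, -0.2, -3.0]
grip_width: 0.0234
grip_force: 59.9
```

{"api": "send_rows", "payload": {"deltas": "0 -5 0 0 0 0 0;0 -5 0 0 0 0 0"}}

```text
time: 20.32
position: [0.4661, -0.1864, 0.0954]
tool_rot: [0.999, -0.043, 0.002, 0.001]
ft_force: [1.5, -4.5, -3.6]
grip_width: 0.0238
grip_force: 60.0
```

{"api": "send_rows", "payload": {"deltas": "0 -4 0 0 0 0 0;0 -4 0 0 0 0 0"}}

```text
time: 20.58
position: [0.4666, -0.1782, 0.0954]
tool_rot: [0.999, -0.043, 0.002, 0.001]
ft_force: [1.1, -5.5, -3.3]
grip_width: 0.0233
grip_force: 60.0
```

{"api": "send_rows", "payload": {"deltas": "0 -4 0 0 0 0 0"}}

```text
time: 20.7
position: [0.4676, -0.1749, 0.0955]
tool_rot: [0.999, -0.044, 0.003, 0.002]
ft_force: [2.9, -6.8, -2.9]
grip_width: 0.0236
grip_force: 60.1
```

{"api": "send_rows", "payload": {"deltas": "0 -3 0 0 0 0 0"}}

```text
time: 20.82
position: [0.4684, -0.1722, 0.0956]
tool_rot: [0.999, -0.044, 0.003, 0.002]
ft_force: [2.0, -6.1, -2.8]
grip_width: 0.0238
grip_force: 60.0
```

{"api": "send_rows", "payload": {"deltas": "0 -3 0 0 0 0 0"}}

```text
time: 20.95
position: [0.4678, -0.1686, 0.0955]
tool_rot: [0.999, -0.044, 0.002, 0.001]
ft_force: [1.6, -4.6, -3.4]
grip_width: 0.0236
grip_force: 60.0
```

{"api": "send_rows", "payload": {"deltas": "0 -3 0 0 0 0 0"}}

```text
time: 21.08
position: [0.4675, -0.1652, 0.0954]
tool_rot: [0.999, -0.043, 0.001, 0.001]
ft_force: [1.0, -7.6, -2.3]
grip_width: 0.0237
grip_force: 60.0
```

{"api": "send_rows", "payload": {"deltas": "0 -2.5 0 0 0 0 0"}}

```text
time: 21.2
position: [0.4681, -0.1632, 0.0955]
tool_rot: [0.999, -0.043, 0.002, 0.001]
ft_force: [1.6, -7.6, -2.8]
grip_width: 0.0235
grip_force: 60.0
```

{"api": "send_rows", "payload": {"deltas": "0 -2.5 0 0 0 0 0"}}

```text
time: 21.32
position: [0.4686, -0.1611, 0.0955]
tool_rot: [0.999, -0.043, 0.002, 0.002]
ft_force: [1.2, -8.5, -2.6]
grip_width: 0.0239
grip_force: 60.0
```

{"api": "send_rows", "payload": {"deltas": "0 -2.5 0 0 0 0 0"}}

```text
time: 21.45
position: [0.4692, -0.159, 0.0956]
tool_rot: [0.999, -0.043, 0.003, 0.002]
ft_force: [1.5, -10.2, -2.7]
grip_width: 0.0232
grip_force: 60.0
```

{"api": "send_rows", "payload": {"deltas": "0 -2.5 0 0 0 0 0"}}

```text
time: 21.58
position: [0.4697, -0.1569, 0.0957]
tool_rot: [0.999, -0.043, 0.003, 0.002]
ft_force: [3.0, -10.2, -3.1]
grip_width: 0.0235
grip_force: 60.0
```

{"api": "send_rows", "payload": {"deltas": "0 -2 0 0 0 0 0"}}

```text
time: 21.7
position: [0.4701, -0.1551, 0.0958]
tool_rot: [0.999, -0.043, 0.004, 0.003]
ft_force: [2.6, -9.9, -3.5]
grip_width: 0.0233
grip_force: 60.0
```

{"api": "send_rows", "payload": {"deltas": "0 -2 0 0 0 0 0"}}

```text
time: 21.82
position: [0.4705, -0.1533, 0.0958]
tool_rot: [0.999, -0.043, 0.004, 0.003]
ft_force: [1.9, -11.6, -2.4]
grip_width: 0.0235
grip_force: 60.1
```

{"api": "send_rows", "payload": {"deltas": "0 -2 0 0 0 0 0"}}

```text
time: 21.95
position: [0.471, -0.1516, 0.0958]
tool_rot: [0.999, -0.043, 0.004, 0.003]
ft_force: [2.8, -12.1, -2.9]
grip_width: 0.0235
grip_force: 60.1
```

{"api": "send_rows", "payload": {"deltas": "0 -2 0 0 0 0 0"}}

```text
time: 22.08
position: [0.4714, -0.1498, 0.0959]
tool_rot: [0.999, -0.044, 0.005, 0.003]
ft_force: [3.0, -12.2, -3.4]
grip_width: 0.0235
grip_force: 60.1
```

{"api": "send_rows", "payload": {"deltas": "0 5 0 0 0 0 0;0 5 0 0 0 0 0;0 0 0 0 0 0 0;0 -3 0 0 0 0 0;0 -3 0 0 0 0 0;0 -2 0 0 0 0 0;0 -2 0 0 0 0 0"}}

```text
time: 22.95
position: [0.4681, -0.1465, 0.0951]
tool_rot: [0.999, -0.043, 0.0, 0.0]
ft_force: [-0.5, -3.6, -3.4]
grip_width: 0.0236
grip_force: 59.9
```

{"api": "send_rows", "payload": {"deltas": "0 -2 0 0 0 0 0"}}

```text
time: 23.08
position: [0.4683, -0.1455, 0.0951]
tool_rot: [0.999, -0.042, 0.0, 0.001]
ft_force: [-5.4, -12.3, -3.7]
grip_width: 0.0234
grip_force: 60.0
```

{"api": "send_rows", "payload": {"deltas": "0 -2 0 0 0 0 0"}}

```text
time: 23.2
position: [0.4683, -0.1452, 0.0953]
tool_rot: [0.999, -0.042, 0.0, 0.002]
ft_force: [-10.1, -21.6, -1.6]
grip_width: 0.0235
grip_force: 60.0
```

{"api": "send_rows", "payload": {"deltas": "0 -2 0 0 0 0 0"}}

```text
time: 23.32
position: [0.4682, -0.1448, 0.0954]
tool_rot: [0.999, -0.042, 0.0, 0.003]
ft_force: [-14.1, -29.2, -3.5]
grip_width: 0.0237
grip_force: 60.1
```

{"api": "send_rows", "payload": {"deltas": "0 8 0 0 0 0 0;0 10 0 0 0 0 0;0 20 0 0 0 0 0;0 25 0 0 0 0 0;0 0 0 0 0 0 0"}}

```text
time: 23.95
position: [0.4638, -0.2058, 0.0952]
tool_rot: [0.999, -0.044, 0.001, 0.001]
ft_force: [-0.3, 0.7, -3.4]
grip_width: 0.0235
grip_force: 59.9
```

```bash
cat > f5.py <<'E'
from h import *
o=robot.get_obs(); print(o['position'],o['ft_force'].round(2),o['moment'].round(2))
c=cam('side'); a=cv2.resize(c['image'][155:255,170:280,::-1],None,fx=3.6,fy=3.6,interpolation=cv2.INTER_CUBIC)
c=cam('top'); b=rect(c,.048,-110,90,-230,-20,1.8)
cv2.imwrite('pics/after1.png',np.hstack([a,b[:360]]))
E
python3 f5.py
```

```text
[ 0.46380809 -0.20582286  0.09515849] [-0.31  0.69 -3.37] [ 0.11  0.07 -0.  ]
```

View pics/after1.png

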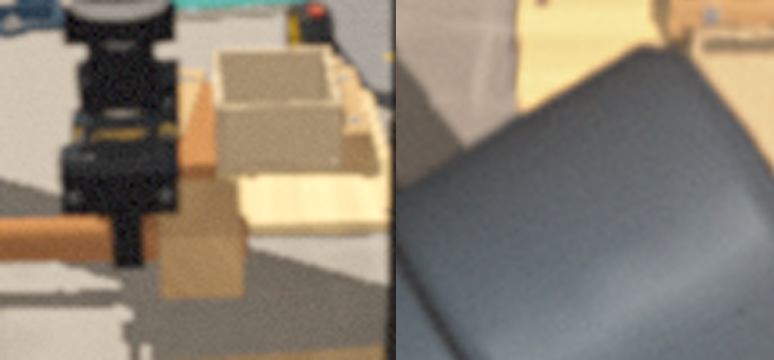

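The wedge is deep in the slot (about (195,130) left half), the box is upright and intact, and the mallet is still held behind it. Now I'll measure the mallet's yaw and the wedge and box numerically.

```bash
cat > f6.py <<'E'
from h import *
def J2(P):
    d=P[:,:2]-J[:2]; c_,s=np.cos(J[2]),np.sin(J[2]); return np.c_[c_*d[:,0]+s*d[:,1],-s*d[:,0]+c_*d[:,1],P[:,2]]*[1000,1000,1000]
o=robot.get_obs(); tj=J2(np.array([o['position']]))[0]; print('tool jig',tj.round(1))
Cs=[cam('side') for _ in range(3)]; c=Cs[0]
P=J2(np.vstack([cloud(k) for k in Cs]))
m=(abs(P[:,0]-tj[0]-47)<24)&(abs(P[:,1]-tj[1]+50)<14)&(P[:,2]>22)&(P[:,2]<52)
Q=P[m]; 
if len(Q)>20:
    for _ in range(3):
        a=np.polyfit(Q[:,0],Q[:,1],1); r=Q[:,1]-np.polyval(a,Q[:,0]); Q=Q[abs(r)<4]
    print('head back face n',len(Q),'yaw',np.degrees(np.arctan(a[0])).round(1),'y at head centre',np.polyval(a,tj[0]+47).round(1),'x',np.percentile(Q[:,0],[2,98]).round(1))
r=robot.cut_out('side','wedge_mid')
if r: 
    q=J2(cloud(c,r[0]['region'])); print('wedge p',round(r[0]['p'],2),len(q),np.percentile(q,[3,50,97],axis=0).round(1).tolist())
b=robot.cut_out('side','box_center')[0]; p,f=fit([(c,b['region'].astype(float))],MODEL['box_center'],np.array([.5937,.0377,-.085]),.012)
print('box side',J2(np.array([[*p[:2],0]])).round(1),np.degrees(p[2]).round(2),round(f,3))
# wedge butt face: points between head and box, x -70..-32
m=(P[:,0]>-72)&(P[:,0]<-32)&(P[:,1]>-180)&(P[:,1]<-80)&(P[:,2]>16)&(P[:,2]<46)
q=P[m]; print('butt cand',len(q)); h,e=np.histogram(q[:,1],bins=np.arange(-180,-79,5)); print(dict(zip(e[:-1].astype(int),h)))
E
python3 f6.py
```

```text
tool jig [ -89.8 -243.4   94.9]
head back face n 636 yaw -0.3 y at head centre -291.8 x [-65.7 -20.1]
wedge p 0.63 170 [[-51.6, -136.4, 40.4], [-37.9, -90.7, 47.5], [-28.8, 11.7, 49.6]]
box side [[23.6  6.8  0. ]] -4.76 0.034
butt cand 112
{np.int64(-180): np.int64(0), np.int64(-175): np.int64(0), np.int64(-170): np.int64(0), np.int64(-165): np.int64(0), np.int64(-160): np.int64(0), np.int64(-155): np.int64(0), np.int64(-150): np.int64(0), np.int64(-145): np.int64(0), np.int64(-140): np.int64(41), np.int64(-135): np.int64(64), np.int64(-130): np.int64(3), np.int64(-125): np.int64(0), np.int64(-120): np.int64(2), np.int64(-115): np.int64(1), np.int64(-110): np.int64(1), np.int64(-105): np.int64(0), np.int64(-100): np.int64(0), np.int64(-95): np.int64(0), np.int64(-90): np.int64(0), np.int64(-85): np.int64(0)}
```

The box is home against the fence (shifted +3.7 mm, square within 0.2°), and the wedge has stalled with its butt at about -135 in the jig. The last push read about 30 N, more than I meant, so I'll make one light confirming tap, reading the force at each step.

{"api": "send_rows", "payload": {"deltas": "0 -15 0 0 0 0 0;0 -20 0 0 0 0 0;0 -12 0 0 0 0 0;0 -4 0 0 0 0 0;0 -2 0 0 0 0 0;0 -2 0 0 0 0 0"}}

```text
time: 25.05
position: [0.4681, -0.1487, 0.0951]
tool_rot: [0.999, -0.043, 0.0, 0.0]
ft_force: [-0.1, -0.7, -3.5]
grip_width: 0.0235
grip_force: 59.9
```

{"api": "send_rows", "payload": {"deltas": "0 -2 0 0 0 0 0"}}

```text
time: 25.18
position: [0.4681, -0.1468, 0.0951]
tool_rot: [0.999, -0.043, 0.0, 0.0]
ft_force: [0.2, -0.8, -3.0]
grip_width: 0.0236
grip_force: 59.9
```

{"api": "send_rows", "payload": {"deltas": "0 -1.5 0 0 0 0 0"}}

```text
time: 25.3
position: [0.4681, -0.1456, 0.0951]
tool_rot: [0.999, -0.043, 0.0, 0.0]
ft_force: [-2.7, -6.8, -2.0]
grip_width: 0.0235
grip_force: 59.9
```

{"api": "send_rows", "payload": {"deltas": "0 -1.5 0 0 0 0 0"}}

```text
time: 25.42
position: [0.4681, -0.1454, 0.0952]
tool_rot: [0.999, -0.042, 0.0, 0.002]
ft_force: [-6.7, -13.4, -1.5]
grip_width: 0.0235
grip_force: 60.0
```

At 13 N the wedge doesn't move, so it is tight. Now I'll back off and return the mallet.

{"api": "send_rows", "payload": {"deltas": "0 10 0 0 0 0 0;0 25 0 0 0 0 0;0 25 0 0 0 0 0;0 0 -25 0 0 0 0;0 0 -35 0 0 0 0;0 0 -30 0 0 0 0;0 0 0 0 0 0 0"}}

```text
time: 26.3
position: [0.4641, -0.2042, 0.1869]
tool_rot: [0.999, -0.043, 0.002, 0.001]
ft_force: [0.7, -0.4, -2.8]
grip_width: 0.0234
grip_force: 59.9
```

```bash
python3 f6.py; python3 -c "
from h import *
go(.4853,.2876,.183,-4.95)"
```

```text
tool jig [ -88.3 -244.1  186.9]
wedge p 0.63 128 [[-61.0, -138.7, 11.5], [-44.2, -133.9, 26.2], [-27.8, -103.2, 41.6]]
box side [[28.7 11.1  0. ]] -5.51 0.197
butt cand 254
{np.int64(-180): np.int64(0), np.int64(-175): np.int64(0), np.int64(-170): np.int64(0), np.int64(-165): np.int64(0), np.int64(-160): np.int64(0), np.int64(-155): np.int64(0), np.int64(-150): np.int64(0), np.int64(-145): np.int64(4), np.int64(-140): np.int64(111), np.int64(-135): np.int64(130), np.int64(-130): np.int64(9), np.int64(-125): np.int64(0), np.int64(-120): np.int64(0), np.int64(-115): np.int64(0), np.int64(-110): np.int64(0), np.int64(-105): np.int64(0), np.int64(-100): np.int64(0), np.int64(-95): np.int64(0), np.int64(-90): np.int64(0), np.int64(-85): np.int64(0)}
phi -4.94 turn tool z 0.01 shift now [ -19.3 -490.5    1.6] shift after turn [ -19.4 -490.5    0.7] tilt err [   -2.5     1.9 -1000. ]
```

{"api": "send_rows", "payload": {"deltas": "-2.2 -54.5 0 0 0 0 0;-2.2 -54.5 0 0 0 0 0;-2.2 -54.5 0 0 0 0 0;-2.2 -54.5 0 0 0 0 0;-2.2 -54.5 0 0 0 0 0;-2.2 -54.5 0 0 0 0 0;-2.2 -54.5 0 0 0 0 0;-2.2 -54.5 0 0 0 0 0;-2 -54.5 0 0 0 0 0;0 0 0 0 0 0 0"}}

```text
time: 27.8
position: [0.4852, 0.2908, 0.1838]
tool_rot: [0.999, -0.04, -0.0, -0.0]
ft_force: [-0.2, -1.1, -3.6]
grip_width: 0.0237
grip_force: 59.9
```

{"api": "send_rows", "payload": {"deltas": "0 0 0 0 0 -8.1 0;0 0 0 0 0 -8.1 0;0 0 0 0 0 -8.2 0;0 0 25 0 0 0 0;0 0 30 0 0 0 0;0 0 25 0 0 0 0;0 0 15 0 0 0 0;0 0 0 0 0 0 0;0 0 0 0 0 0 0"}}

```text
time: 28.92
position: [0.4862, 0.2871, 0.0905]
tool_rot: [0.986, 0.169, 0.001, -0.0]
ft_force: [-0.5, -0.0, -2.8]
grip_width: 0.0237
grip_force: 59.9
```

Now to lower to z about 0.079.

{"api": "send_rows", "payload": {"deltas": "0 0 5 0 0 0 0;0 0 4 0 0 0 0;0 0 1 0 0 0 0;0 0 0 0 0 0 0"}}

```text
time: 29.42
position: [0.4857, 0.2872, 0.08]
tool_rot: [0.986, 0.169, -0.0, -0.0]
ft_force: [0.6, 0.5, -2.8]
grip_width: 0.0236
grip_force: 59.9
```

{"api": "send_rows", "payload": {"deltas": "0 0 1 0 0 0 0;0 0 0.5 0 0 0 0;0 0 0 0 0 0 0"}}

```text
time: 29.8
position: [0.4858, 0.2872, 0.079]
tool_rot: [0.986, 0.169, 0.0, -0.0]
ft_force: [-0.3, -1.7, 2.6]
grip_width: 0.0236
grip_force: 59.9
```

Touching down. Next: open, rise, and check.

{"api": "send_rows", "payload": {"deltas": "0 0 0 0 0 0 1;0 0 0 0 0 0 1;0 0 0 0 0 0 1;0 0 0 0 0 0 1;0 0 0 0 0 0 1;0 0 -15 0 0 0 1;0 0 -40 0 0 0 1;0 0 -50 0 0 0 1;-40 0 -20 0 0 0 1;-40 0 0 0 0 0 1"}}

```text
time: 31.05
position: [0.4108, 0.2607, 0.2064]
tool_rot: [0.986, 0.169, 0.003, -0.001]
ft_force: [-0.1, -0.2, 0.2]
grip_width: 0.0864
grip_force: 0.0
```

{"api": "send_rows", "payload": {"deltas": "0 0 0 0 0 0 1;0 0 0 0 0 0 1"}}

```text
time: 31.3
position: [0.4113, 0.2608, 0.2045]
tool_rot: [0.986, 0.169, 0.002, -0.0]
ft_force: [-0.7, 0.5, 0.6]
grip_width: 0.0868
grip_force: 0.0
```

```bash
cat >> f6.py <<'E'
print('-- top')
c=cam('top')
for t,z,g in[('box_center',.012,[.5895,.0326,-.085]),('mallet_head',0,[.53,.304,.34]),('wedge_mid',.012,[.52,-.01,-.085])]:
    r=robot.cut_out('top',t)
    if not r: print(t,'none'); continue
    p,f=fit([(c,r[0]['region'].astype(float))],MODEL[t],np.array(g),z); print(t,round(r[0]['p'],2),(p[:2]*1000).round(1),'jig',J2(np.array([[*p[:2],0]]))[0,:2].round(1),np.degrees(p[2]).round(2),round(f,3))
P=J2(cloud(c)); q=P[(abs(P[:,0]+45)<25)&(P[:,1]>-150)&(P[:,1]<-85)&(P[:,2]>30)]
print('wedge top z',np.median(q[:,2]).round(1) if len(q) else None,len(q), q[:,1].min().round(1) if len(q) else '')
for t in('glue','measure','tape_roll'):
    r=robot.cut_out('top',t); print(t,np.median(cloud(c,r[0]['region']),axis=0).round(3) if r else None)
E
python3 f6.py
```

```text
tool jig [-181.1  214.7  204.5]
box side [[24.1  5.9  0. ]] -4.71 0.044
butt cand 311
{np.int64(-180): np.int64(0), np.int64(-175): np.int64(0), np.int64(-170): np.int64(0), np.int64(-165): np.int64(0), np.int64(-160): np.int64(0), np.int64(-155): np.int64(0), np.int64(-150): np.int64(0), np.int64(-145): np.int64(3), np.int64(-140): np.int64(128), np.int64(-135): np.int64(163), np.int64(-130): np.int64(11), np.int64(-125): np.int64(2), np.int64(-120): np.int64(0), np.int64(-115): np.int64(0), np.int64(-110): np.int64(0), np.int64(-105): np.int64(1), np.int64(-100): np.int64(2), np.int64(-95): np.int64(0), np.int64(-90): np.int64(0), np.int64(-85): np.int64(1)}
-- top
box_center 0.74 [589.1  14.8] jig [ 17.3 -15. ] -6.34 6.516
mallet_head 0.72 [532.  301.7] jig [-64.4 265.8] 17.36 0.432
wedge_mid 0.61 [516.2  -7.3] jig [-53.5 -43.4] -3.35 1.547
wedge top z 48.5 181 -135.7
glue [ 0.69  -0.235  0.069]
measure [0.649 0.231 0.057]
tape_roll [ 0.661 -0.33   0.017]
```

```bash
python3 -c "
from h import *
print(robot.hand_in())"
```

```text
the job is handed in; nothing more can be done
None
```

I handed the job in at 31 s: the wedge is tight, the box is home against the fence and square within about 0.3°, the mallet is back on the bench and the rest is where it was, but one push reached about 30 N (the crack limit) because I stacked steps, and I could not check the glue joints.

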